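# Set out the tasting counter

### The arm

A 6-joint arm with a two-finger parallel gripper is mounted at the origin on the work surface. World frame = base frame: x ahead of the robot, y to its left, z up, the work surface at z = 0. Lengths are in m, angles in degrees, forces in N, time in s.
With the tool pointing down it reaches from about 0.25 to 0.775 m from the base axis. Payload 4 kg.
Tool frame: the origin (TCP) lies at the very end of the fingers, on their centre line; the grasp point (between the pads) lies r.grip_depth behind it (r.grip_depth is the distance from the TCP to the grasp point, in m); z points along the fingers, y is the line along which they close (so a half turn about z gives the same grasp; the last joint's range is limited). The gripper opens to 85 mm and grips with 20 to 120 N. Pads are 22 mm wide; open, the fingers measure 114 mm over their backs; the gripper's body (76 mm by 85 mm) begins 54 mm behind the grasp point. The pads swing forward as they close: fully open they stand 13 mm farther back than shut.
Start: joints at [67.489, 4.996, 78.535, -0, 96.463, -5.907], TCP at [0.157, 0.527, 0.231] pointing down, gripper open.
Joint ranges: [-177.83, 177.83], [-43.37, 116.18], [15.69, 146.23], [-61.86, 241.86], [9.47, 152.12], [-147.06, 147.06]. Speed limits (degrees/s): [159.86, 159.86, 180, 180, 180, 180].

### API

Orientations are given as [roll, pitch, yaw] about the fixed x, y, z axes, in that order (R = Rz(yaw) Ry(pitch) Rx(roll)).
In Python, from cell import r, camera, order gives the robot as it stands.
- The arm moves only by the tool carry_out, never from a script. Its argument "deltas" is a list that holds one entry, the list of rows, each a list of 5 numbers: the gripper command: -1 is fully open, 1 is shut, values between are in proportion, then the shift along the tool's x, y, z in mm, then the turn about the tool's z in degrees. A call has 1 to 10 rows; each row shifts and turns the commanded pose from where the row before left it, along the tool's axes as they then stand; what a row does not reach is not made up. A row lasts 1/12 s, in which the tool goes at most 41.7 mm and 7.16 degrees, less where a joint would pass 70% of its speed; a pose out of reach is approached as far as the arm can. A call with a gripper value outside its range is refused whole. The fingers move at their own pace and stop on an object; "squeeze" is the grip in N (left out, the last holds). Time passes only in rows, so rows that do not move let the fingers close. It gives the time, the measured TCP pose, the force, the opening and the grip force at its end, in the units of the state.
- r.get_state(): the state, without advancing time (a new reading comes with each control period).
- camera(name): name is "scene" or "top"; returns a dict with "image" (400x640x3 uint8, blue, green, red), "range_z" (400x640 float32, m along the optical axis (not along the pixel's ray), 0 where there is no reading), "vfov" (degrees; the focal length in pixels is half the picture's height over the tangent of half this angle, whatever the lens; pixels are square), "cx", "cy" (the principal point, pixels), "k1" (the pictures are not rectified: a ray, as slopes to the right and down, at radius r is drawn at 1 + k1 r^2 times it, then the intrinsics apply), "extrinsics" (4x4, takes a point from camera to world coordinates). Camera axes: x right, y up, looking along -z (the intrinsics and any distortion apply to the point x, -y, -z); pixel columns grow to the right and rows downward; lengths in m; the calibration is good to about 2 mm. A picture is of the moment at which its call begins.
- order.job_done(): hands the job in; it is judged then, once.
The state is a dict: "clock": time; "q": joint angles; "qvel": joint speeds; "tau": joint torques, N m; "tool_pos": TCP position; "eef_rot": TCP orientation; "contact_force": force on the tool from outside, world axes, zero at the start; "moment": the same for the moment, N m; "opening": finger opening in m; "gripper_force": force on a finger pad.
Only numpy, scipy, OpenCV 4.12 (cv2) and the standard library are available. Lean on these libraries where they do the work, as an engineer would, in place of code of your own. Each camera call takes 0.05 s, during which the arm holds its last target. There are 200 camera calls.

### The job

Get the tasting counter ready: take the lid off the steel canister and lay it, knob up, in the middle of the cork mat. Stand every breadstick from the rack in the canister, the same way up as in the rack, all leaning out over the rim on the side straight away from the handle. Lay every rusk from the baking sheet flat on the sample board, one to a bay, in line with the bay's two stops and centred between them, and leave the honey, the loaf and the tin alone.

Things in the scene. Friction and masses are not known exactly. Their poses are not given: they have to be found in the camera images.
- canister_rim (a point): centre of the open mouth of the deep steel canister, level with its rim, 120 mm above the table. Canister fixed to the table, outer radius 38 mm, wall 3 mm, inner floor 5 mm above the table. Axes: z up, x points straight away from its black side handle (the handle stands out 71 mm from the axis on the -x side, below the rim), y to the left of x. The canister may be turned any way round.
- lid_knob (a point): the canister's loose lid (0.12 kg): this point is the centre of its upright black knob (radius 10 mm, 26 mm tall), on the lid's axis, 25 mm above the lid's underside. Below the knob a steel disc of radius 41 mm and 6 mm thick, below that a plug of radius 28 mm and 6 mm deep, which at first sits loosely in the canister's mouth with the disc on the rim. z points up through the knob.
- mat_c (a point): centre of the top of the round cork mat (radius 55 mm, 3 mm thick, fixed to the table) on which the lid belongs.
- board: fixed dark wooden sample board, 130 (x) x 304 (y) x 10 mm, origin under its centre, z up. Four bays side by side along y, 76 mm apart; each bay is marked by two steel stops, one at either end along x: 12 mm tall above the board, 34 mm wide, 8 mm thick, with 90 mm clear between them.
- honey: bystander: amber jar of honey, radius 30 mm, 150 mm tall, origin under its centre.
- loaf: bystander: packed loaf 100 x 200 x 60 mm, origin under its centre.
- tin: bystander: tin, radius 35 mm, 75 mm tall, origin under its centre.
- bay1 (a point): centre of a bay on the sample board, on the board's top face, midway between its two stops; x runs from stop to stop, y along the board, z up.
- bay2 (a point): centre of a bay on the sample board, on the board's top face, midway between its two stops; x runs from stop to stop, y along the board, z up.
- bay3 (a point): centre of a bay on the sample board, on the board's top face, midway between its two stops; x runs from stop to stop, y along the board, z up.
- bay4 (a point): centre of a bay on the sample board, on the board's top face, midway between its two stops; x runs from stop to stop, y along the board, z up.
- stick1_mid (a point): breadstick with sesame, a round rod 10 mm thick and 210 mm long with round ends, 25 g, standing at first in a 13 mm wide, 47 mm deep well (floor 8 mm above the table) of a fixed wooden rack 50 x 176 x 55 mm tall, wells 60 mm apart (may lean a few degrees there); three alike, some may be absent (None). This point is its middle, half-way along; z runs along the stick from its foot (105 mm below) to its top (105 mm above).
- stick1_foot (a point): the foot end of that breadstick (the end that is down in the rack).
- stick1_top (a point): the top end of that breadstick.
- stick2_mid (a point): breadstick with sesame, a round rod 10 mm thick and 210 mm long with round ends, 25 g, standing at first in a 13 mm wide, 47 mm deep well (floor 8 mm above the table) of a fixed wooden rack 50 x 176 x 55 mm tall, wells 60 mm apart (may lean a few degrees there); three alike, some may be absent (None). This point is its middle, half-way along; z runs along the stick from its foot (105 mm below) to its top (105 mm above).
- stick2_foot (a point): the foot end of that breadstick (the end that is down in the rack).
- stick2_top (a point): the top end of that breadstick.
- stick3_mid (a point): breadstick with sesame, a round rod 10 mm thick and 210 mm long with round ends, 25 g, standing at first in a 13 mm wide, 47 mm deep well (floor 8 mm above the table) of a fixed wooden rack 50 x 176 x 55 mm tall, wells 60 mm apart (may lean a few degrees there); three alike, some may be absent (None). This point is its middle, half-way along; z runs along the stick from its foot (105 mm below) to its top (105 mm above).
- stick3_foot (a point): the foot end of that breadstick (the end that is down in the rack).
- stick3_top (a point): the top end of that breadstick.
- rusk1_mid (a point): rusk (twice-baked slice), 70 long (x) x 34 wide (y) x 20 mm tall, 30 g; lying at first on a thin fixed aluminium baking sheet, 2 mm thick; this point is its centre; four alike, some may be absent (None).
- rusk2_mid (a point): rusk (twice-baked slice), 70 long (x) x 34 wide (y) x 20 mm tall, 30 g; lying at first on a thin fixed aluminium baking sheet, 2 mm thick; this point is its centre; four alike, some may be absent (None).
- rusk3_mid (a point): rusk (twice-baked slice), 70 long (x) x 34 wide (y) x 20 mm tall, 30 g; lying at first on a thin fixed aluminium baking sheet, 2 mm thick; this point is its centre; four alike, some may be absent (None).
- rusk4_mid (a point): rusk (twice-baked slice), 70 long (x) x 34 wide (y) x 20 mm tall, 30 g; lying at first on a thin fixed aluminium baking sheet, 2 mm thick; this point is its centre; four alike, some may be absent (None).
There are look-alikes about, which are no part of the job. What is shaped like the part that bears rusk1_mid but black, purple or turquoise is not meant.

How it is judged:
By the outcome, as a careful person would: the job done as asked, in the order asked, and still so for the second after the job is handed in, with the robot touching nothing.
Of stick1, stick2, stick3 only 2 to 3 are there at a start; the rules pass over those that are not, and their reading is None.
Of rusk1, rusk2, rusk3, rusk4 only 3 to 4 are there at a start; the rules pass over those that are not, and their reading is None.
At some moment in a run one of rusk1, rusk2, rusk3, rusk4 may be knocked a few centimetres aside while the robot is not near it.
It also fails if it takes over 200 s, if anything falls off the work surface, if the arm or the gripper's body presses on something with over 40 N, if the wrist force passes 120 N, or if a joint passes its speed limit or range.

## Working session

There is one attempt and no reset: what is moved stays moved. The work goes in short steps, Python scripts to look and compute and a tool call to move; the robot and the scene stay as the last step left them, time stands still between calls to the robot, and variables do not carry over. Pictures are saved under pics/ and viewed, at most 14 in all, crops included, and the job is handed in when it is done.

Besides the shell and the picture viewer there is one more tool, called after ">>>" in YAML: its name, and indented under it one key for each argument. carry_out: Moves the arm, as the interface text tells. Its arguments: {"type":"object","properties":{"deltas":{"type":"array","items":{"type":"array","items":{"type":"array","items":{"type":"number"}}}},"squeeze":{"type":"number"}},"required":["deltas"]}

```bash
ls; mkdir -p pics; cat > h.py <<'E'
import numpy as np, cv2
from cell import r, camera, order
def cam(n):
    c=camera(n); c['f']=200/np.tan(np.radians(c['vfov']/2)); return c
def rays(c,uv):
    uv=np.atleast_2d(np.float64(uv)); K=np.array([[c['f'],0,c['cx']],[0,c['f'],c['cy']],[0,0,1]])
    return cv2.undistortPointsIter(uv.reshape(-1,1,2),K,np.array([c['k1'],0,0,0.]),None,None,(3,50,1e-9)).reshape(-1,2)
def world(c,uv,z=None):
    "pixels -> world; z: plane height, else use range"
    s=rays(c,uv); d=np.c_[s[:,0],-s[:,1],-np.ones(len(s))]
    E=c['extrinsics']; dw=d@E[:3,:3].T; o=E[:3,3]
    if z is None:
        uvi=np.round(np.atleast_2d(uv)).astype(int); t=c['range_z'][uvi[:,1],uvi[:,0]]
    else: t=(z-o[2])/dw[:,2]
    return o+dw*np.reshape(t,(-1,1))
def cloud(c):
    v,u=np.mgrid[0:400,0:640]; P=world(c,np.c_[u.ravel(),v.ravel()]).reshape(400,640,3); P[c['range_z']<=0]=np.nan; return P
def pix(c,P):
    P=np.atleast_2d(P); E=c['extrinsics']; q=(P-E[:3,3])@E[:3,:3]
    s=np.c_[q[:,0],-q[:,1]]/-q[:,2:]; s=s*(1+c['k1']*(s**2).sum(1,keepdims=True))
    return s*c['f']+[c['cx'],c['cy']]
E
python3 - <<'E'
from h import *
for n in('top','scene'):
    c=cam(n); cv2.imwrite(f'pics/{n}0.png',cv2.resize(c['image'],(800,500),interpolation=cv2.INTER_CUBIC)); print(c['extrinsics'].round(3),c['f'],c['k1'],c['cx'],c['cy'])
    np.save(f'{n}0.npy',c,allow_pickle=True)
print(r.get_state(),r.grip_depth)
E
```

```text
pics
[[-0.011  0.985 -0.17   0.292]
 [-1.    -0.015 -0.02  -0.047]
 [-0.022  0.17   0.985  1.397]
 [ 0.     0.     0.     1.   ]] 505.6360637654373 -0.0931591197182634 324.03007460207044 196.43054635538311
[[-5.830e-01 -6.020e-01  5.450e-01  1.148e+00]
 [ 8.130e-01 -4.310e-01  3.920e-01  4.310e-01]
 [-1.000e-03  6.720e-01  7.410e-01  1.000e+00]
 [ 0.000e+00  0.000e+00  0.000e+00  1.000e+00]] 423.44819893338376 -0.09625642505314935 318.88903053371286 197.65740226624945
{'clock': 0.1, 'q': array([ 6.74888850e+01,  5.03729303e+00,  7.86155514e+01,  1.47564927e-05,
        9.64636601e+01, -5.90668896e+00]), 'qvel': array([-0.08817526, -0.14236754, -0.21336663,  0.06334823, -0.00139482,
       -0.03014283]), 'tau': array([ 1.68001596e-03, -3.53016508e+01, -3.14218891e+01, -2.05279125e-04,
        8.03615752e-03, -9.69877703e-06]), 'tool_pos': array([0.15699776, 0.52665215, 0.23023784]), 'eef_rot': array([-1.79884116e+02, -1.20038989e-02,  1.63395563e+02]), 'contact_force': array([-0.16013381, -0.00953658,  0.70938808]), 'moment': array([-0.01420491, -0.00279286, -0.014799  ]), 'gripper_force': 0.0, 'opening': 0.08521190053582675} 0.0187
```

View pics/top0.png

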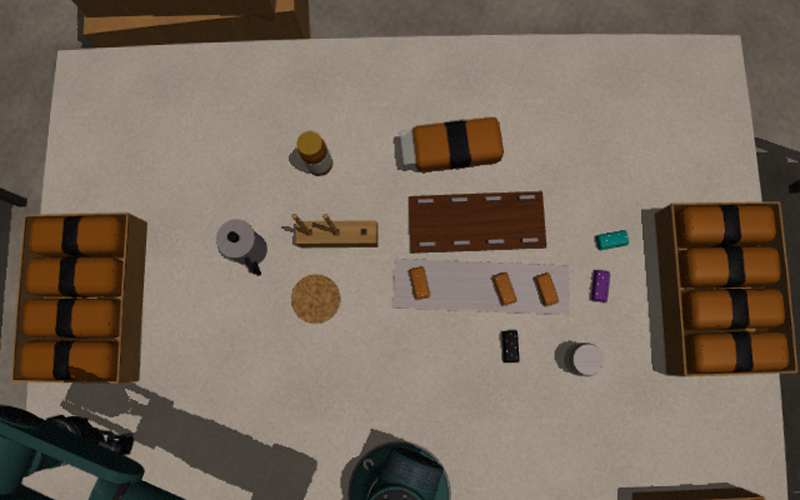

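View pics/scene0.png

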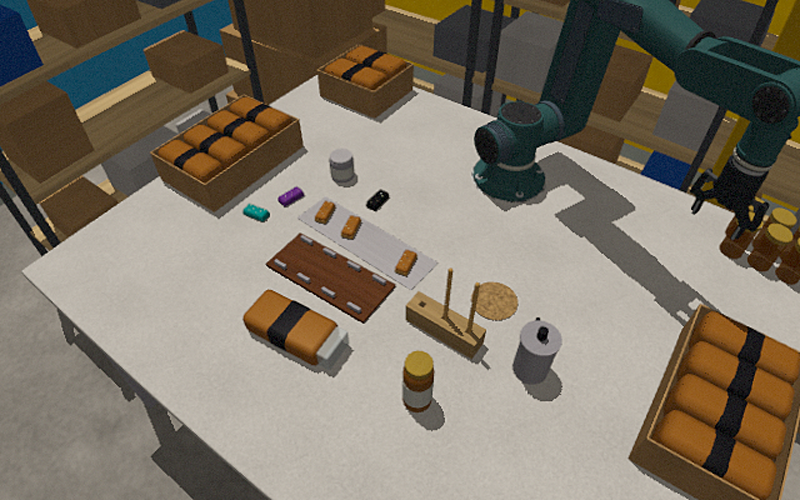

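The pictures show 2 sticks in the rack (top view 300,222 and 327,222) and 3 orange rusks on the sheet (419,283), (504,289), (545,290). The canister with its lid is at (236,239), handle toward (256,270). The mat is at (316,298) and the board at (477,221).
Things that could be mistaken for rusks: black (510,346), purple (600,285) and turquoise (612,239) blocks, none of them on the sheet. I choose the three orange ones, and check them in a crop.

```bash
python3 - <<'E'
from h import *
c=cam('top'); s=cam('scene')
np.save('top1.npy',c,allow_pickle=True)
a=c['image'][140:260,165:465]; cv2.imwrite('pics/crop1.png',cv2.resize(a,(800,320),interpolation=cv2.INTER_CUBIC))
b=s['image'][200:320,310:460]; cv2.imwrite('pics/crop2.png',cv2.resize(b,(750,600),interpolation=cv2.INTER_CUBIC))
P=cloud(c); Q=cloud(s)
hsv=cv2.cvtColor(c['image'],cv2.COLOR_BGR2HSV)
# table plane check
for n,X in(('top',P),('scene',Q)):
    m=(abs(X[...,0]-.35)<.3)&(abs(X[...,1])<.45)&(abs(X[...,2])<.015); p=X[m]
    A=np.c_[p[:,:2],np.ones(len(p))]; print(n,'plane',np.linalg.lstsq(A,p[:,2],rcond=None)[0].round(4), np.std(p[:,2]).round(4))
# rusks
m=((hsv[...,0]<22)&(hsv[...,1]>130)&(hsv[...,2]>90)).astype(np.uint8)
n,L,st,ce=cv2.connectedComponentsWithStats(m)
for i in range(1,n):
    if 60<st[i,4]<1000 and 300<ce[i,0]<470:
        v,u=np.where(L==i); w=world(c,np.c_[u,v],.021); (cx,cy),(w1,h1),an=cv2.minAreaRect((w[:,:2]*1000).astype(np.float32))
        print('rusk',ce[i].round(1),st[i,4],cx,cy,w1,h1,an,'zmed',np.nanmedian(P[L==i][:,2]), w.mean(0))
# board stops
for (u,v) in [(425,201),(459,200),(494,199),(527,198),(427,244),(461,242),(495,241),(528,240)]:
    x,y=u/1.25,v/1.25; xx,yy=int(x),int(y); g=c['image'][yy-5:yy+6,xx-10:xx+11]; gm=(g.min(2)>110); vv,uu=np.where(gm)
    print('stop',world(c,[uu.mean()+xx-10,vv.mean()+yy-5],.022).round(4),gm.sum())
E
```

```text
top plane [ 0.0049 -0.0018 -0.0013] 0.0039
scene plane [ 0.0046 -0.0045 -0.0001] 0.0037
rusk [387. 110.] 807 777.3465576171875 -202.10130310058594 93.3714370727539 75.62574768066406 6.6567158699035645 zmed 0.058222366886690136 [ 0.77710296 -0.20186624  0.021     ]
rusk [345.4 115.3] 748 764.004638671875 -82.59282684326172 93.17296600341797 70.88823699951172 6.3660569190979 zmed 0.05856974325849851 [ 0.76304114 -0.08297921  0.021     ]
rusk [335.8 226.1] 258 446.73358154296875 -50.73790740966797 66.78309631347656 29.495019912719727 11.074867248535156 zmed 0.02038680362690881 [ 0.44695115 -0.05076082  0.021     ]
rusk [404.2 230.8] 246 431.74468994140625 -236.74179077148438 65.42465209960938 28.27945327758789 17.766132354736328 zmed 0.02058475455816744 [ 0.43128444 -0.23705097  0.021     ]
rusk [437.9 230.9] 248 429.7200927734375 -329.696044921875 66.03587341308594 28.901248931884766 18.18195152282715 zmed 0.020641868436853672 [ 0.42946673 -0.32950342  0.021     ]
stop [[ 0.6464 -0.0642  0.022 ]] 22
stop [[nan nan nan]] 0
stop [[nan nan nan]] 0
stop [[nan nan nan]] 0
stop [[nan nan nan]] 0
stop [[nan nan nan]] 0
stop [[nan nan nan]] 0
stop [[ 0.5406 -0.2936  0.022 ]] 6<stdin>:22: RuntimeWarning: Mean of empty slice.
  ret = ret.dtype.type(ret / rcount)
```

View pics/crop1.png

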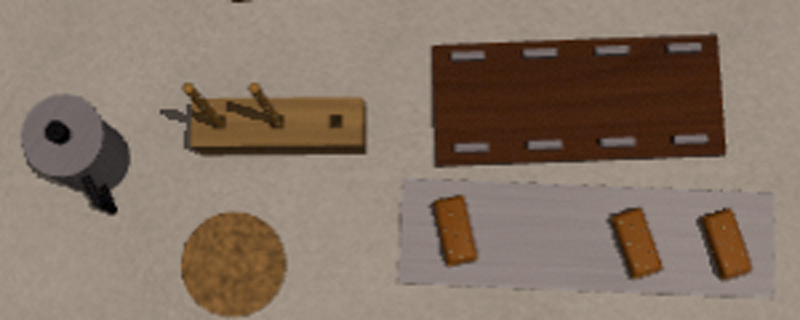

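View pics/crop2.png

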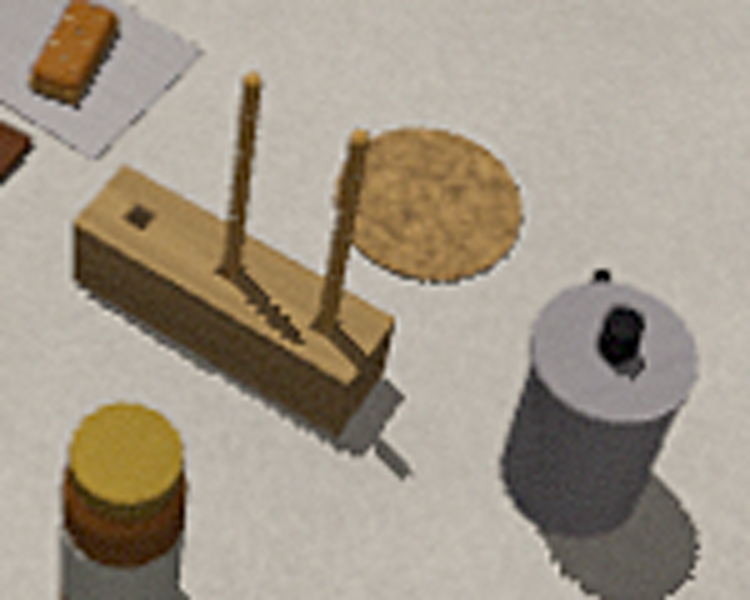

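The crops confirm the three orange rusks on the sheet, two sticks (the third well is empty) and the canister handle at crop px (112,210). Now for positions from the pixels I read.

```bash
python3 - <<'E'
from h import *
c=np.load('top1.npy',allow_pickle=True).item(); s=np.load('scene0.npy',allow_pickle=True).item()
t=lambda l:np.array(l)*0.375+[165-.31,140-.31]
g=lambda l:np.array(l)*0.2+[310-.4,200-.4]
pr=lambda n,x:print(n,x.round(4).tolist())
up=world(c,t([(468,54.5),(540,51.5),(612,48.5),(684,45.5)]),.022); lo=world(c,t([(472,145.5),(545,143),(618,140.5),(691,138)]),.022)
pr('up',up);pr('lo',lo)
bc=world(c,t([(433,46),(716,35),(725,155),(435,165)]),.01); pr('board',bc); pr('boardc',bc.mean(0))
d=up-lo; print('len',np.linalg.norm(d,axis=1),'ang',np.degrees(np.arctan2(d[:,1],d[:,0])), np.degrees(np.arctan2(*(up[3]-up[0])[:2])))
pr('mid',(up+lo)/2)
pr('mat',world(c,t([(234,264)]),.003)); pr('mat s',world(s,g([(436,205)]),.003))
pr('disc',world(c,t([(63,137)]),.126)); pr('knobtop',world(c,t([(57,132)]),.152)); pr('disc s',world(s,g([(613,352)]),.126)); pr('knobtop s',world(s,g([(626,318)]),.152))
P=cloud(c); Q=cloud(s)
for X in(P,Q):
    m=(abs(X[...,2]-.127)<.012)&(abs(X[...,0]-.5)<.1)&(abs(X[...,1]-.33)<.13); p=X[m]
    print('lid cloud',len(p),np.median(p,0), cv2.minEnclosingCircle((p[:,:2]*1000).astype(np.float32)))
# handle dark px in top
im=c['image']; v,u=np.where((im.max(2)<38)); k=(u>185)&(u<215)&(v>195)&(v<222); 
for a,b in zip(u[k],v[k]): print((a,b),P[b,a].round(3).tolist(),end=' ')
print()
# sticks: triangulate
def tri(a,b):
    Ms=[]
    A=np.zeros((3,3));y=np.zeros(3)
    for cc,uv in((c,a),(s,b)):
        p1=world(cc,uv,0.)[0]; o=cc['extrinsics'][:3,3]; dd=(p1-o)/np.linalg.norm(p1-o); M=np.eye(3)-np.outer(dd,dd); A+=M;y+=M@o
    return np.linalg.solve(A,y)
for n,a,b,a2,b2 in(('S1',(188,89),(358,137),(219,123),(325,322)),('S2',(256,88),(252,79),(279,123),(230,268))):
    pr(n+' top',tri(t([a]),g([b]))); pr(' base',tri(t([a2]),g([b2])))
pr('empty well',world(c,t([(335,120)]),.055)); pr('well s',world(s,g([(140,216)]),.055))
pr('rack corners',world(c,t([(190,98),(365,98),(365,147),(190,147)]),.055))
pr('honey s',world(s,g([(126,455)]),.15))
for X,n in((P,'top'),(Q,'scene')):
    m=(X[...,2]>.07)&(X[...,2]<.23)&(abs(X[...,0]-.52)<.07)&(X[...,1]>.0)&(X[...,1]<.24);p=X[m]
    mid=.155
    for lo_,hi_ in((.0,mid),(mid,.24)):
        q=p[(p[:,1]>lo_)&(p[:,1]<hi_)]
        if len(q)>8:
            f=[np.polyfit(q[:,2],q[:,i],1) for i in(0,1)]; print(n,len(q),'at z.218',[np.polyval(k,.218).round(4) for k in f],'at .055',[np.polyval(k,.055).round(4) for k in f], q[:,2].max())
E
```

```text
up [[0.6318, -0.0658, 0.022], [0.6338, -0.1413, 0.022], [0.6359, -0.2168, 0.022], [0.6381, -0.2926, 0.022]]
lo [[0.5349, -0.0683, 0.022], [0.5364, -0.1439, 0.022], [0.5379, -0.2195, 0.022], [0.5394, -0.2954, 0.022]]
board [[0.6446, -0.0291, 0.01], [0.6521, -0.3293, 0.01], [0.523, -0.3323, 0.01], [0.517, -0.0296, 0.01]]
boardc [0.5842, -0.1801, 0.01]
len [0.09692456 0.09747477 0.09807816 0.09873653] ang [1.48462809 1.5364844  1.58275622 1.62450999] 178.40757260819626
mid [[0.5833, -0.067, 0.022], [0.5851, -0.1426, 0.022], [0.5869, -0.2182, 0.022], [0.5887, -0.294, 0.022]]
mat [[0.4168, 0.1809, 0.003]]
mat s [[0.4193, 0.1867, 0.003]]
disc [[0.5309, 0.3298, 0.126]]
knobtop [[0.531, 0.328, 0.152]]
disc s [[0.5374, 0.3306, 0.126]]
knobtop s [[0.5345, 0.3304, 0.152]]
lid cloud 711 [0.53073677 0.32871979 0.12512329] ((532.8148193359375, 330.81329345703125), 41.81126403808594)
lid cloud 700 [0.54289224 0.3342041  0.12571082] ((536.5708618164062, 330.2848205566406), 41.59230422973633)
(np.int64(195), np.int64(206)) [0.496, 0.319, 0.098] (np.int64(196), np.int64(206)) [0.496, 0.316, 0.1] (np.i
[... 4914 characters left out ...]
 0.0709, 0.055]]
well s [[0.5587, 0.0699, 0.055]]
rack corners [[0.5828, 0.2199, 0.055], [0.5798, 0.0403, 0.055], [0.5291, 0.0405, 0.055], [0.5318, 0.2189, 0.055]]
honey s [[0.7328, 0.176, 0.15]]
top 67 at z.218 [np.float64(0.5553), np.float64(0.1286)] at .055 [np.float64(0.5536), np.float64(0.1269)] 0.218727005794636
top 72 at z.218 [np.float64(0.556), np.float64(0.1886)] at .055 [np.float64(0.5542), np.float64(0.1869)] 0.21814374807784143
scene 147 at z.218 [np.float64(0.5626), np.float64(0.1304)] at .055 [np.float64(0.5636), np.float64(0.1311)] 0.2183694116612791
scene 151 at z.218 [np.float64(0.5631), np.float64(0.1905)] at .055 [np.float64(0.5642), np.float64(0.1912)] 0.2182158743505095
```

>>> carry_out:
  deltas:
    - [[-1, 0, 0, 0, 6.9], [-1, 0, 0, 0, 6.9], [-1, 0, 0, 0, 6.9], [-1, 0, 0, 0, 6.9], [-1, 0, 0, 0, 6.9], [-1, 0, 0, 0, 6.9], [-1, 0, 0, 0, 7.0]]
  squeeze: 30

```text
clock: 0.78
tool_pos: [0.1571, 0.5269, 0.231]
eef_rot: [-180.0, 0.0, 114.7]
contact_force: [0.2, 0.4, -0.4]
opening: 0.0856
gripper_force: 0.0
```

>>> carry_out:
  deltas:
    - [[-1, -28, 21.5, 0, 0], [-1, -28, 21.5, 0, 0], [-1, -28, 21.5, 0, 0], [-1, -28, 21.5, 0, 0], [-1, -28, 21.5, 0, 0], [-1, -28, 21.5, 0, 0], [-1, -28, 21.5, 0, 0], [-1, -28, 21.5, 0, 0], [-1, -28, 21.5, 0, 0], [-1, -28, 21.5, 0, 0]]

```text
clock: 1.62
tool_pos: [0.4716, 0.363, 0.2311]
eef_rot: [-180.0, -0.0, 115.0]
contact_force: [-0.6, -0.1, 0.5]
opening: 0.0854
gripper_force: 0.0
```

>>> carry_out:
  deltas:
    - [[-1, -28, 21.5, 0, 0], [-1, -28, 21.5, 0, 0], [-1, 0, 0, 0, 0], [-1, 0, 0, 0, 0]]

```text
clock: 1.95
tool_pos: [0.5342, 0.3302, 0.23]
eef_rot: [-179.9, -0.0, 114.8]
contact_force: [-0.8, 0.5, 0.3]
opening: 0.0853
gripper_force: 0.0
```

>>> carry_out:
  deltas:
    - [[-1, 0, 0, 25, 0], [-1, 0, 0, 25, 0], [-1, 0, 0, 25, 0], [-1, 0, 0, 16, 0], [-1, 0, 0, 8, 0], [-1, 0, 0, 0, 0], [0, 0, 0, 0, 0], [0.5, 0, 0, 0, 0], [0.7, 0, 0, 0, 0], [1, 0, 0, 0, 0]]

```text
clock: 2.78
tool_pos: [0.5337, 0.3321, 0.1342]
eef_rot: [179.8, -0.0, 115.0]
contact_force: [-1.2, -0.2, -0.2]
opening: 0.0386
gripper_force: 0.0
```

>>> carry_out:
  deltas:
    - [[1, 0, 0, 0, 0], [1, 0, 0, 0, 0], [1, 0, 0, 0, 0], [1, 0, 0, 0, 0], [1, 0, 0, 0, 0], [1, 0, 0, 0, 0]]

```text
clock: 3.28
tool_pos: [0.5335, 0.3318, 0.1335]
eef_rot: [179.9, -0.0, 115.0]
contact_force: [-0.9, 0.1, 4.9]
opening: 0.0188
gripper_force: 29.6
```

>>> carry_out:
  deltas:
    - [[1, 0, 0, -10, 0], [1, 0, 0, -20, 0], [1, 0, 0, -20, 0], [1, -10.7, -21, 0, 0], [1, -10.7, -21, 0, 0], [1, -10.7, -21, 0, 0], [1, -10.7, -21, 0, 0], [1, -10.7, -21, 0, 0], [1, -10.7, -21, 0, 0], [1, -10.7, -21, 0, 0]]
  squeeze: 40

```text
clock: 4.12
tool_pos: [0.4299, 0.2005, 0.1814]
eef_rot: [-179.9, -0.0, 115.0]
contact_force: [0.1, -0.2, -0.4]
opening: 0.0183
gripper_force: 39.4
```

>>> carry_out:
  deltas:
    - [[1, -10.7, -21, 0, 0], [1, 0, 0, 0, 0], [1, 0, 0, 30, 0], [1, 0, 0, 30, 0], [1, 0, 0, 30, 0], [1, 0, 0, 20, 0], [1, 0, 0, 0, 0], [1, 0, 0, 0, 0]]

```text
clock: 4.78
tool_pos: [0.4158, 0.1829, 0.0711]
eef_rot: [-179.8, -0.0, 115.0]
contact_force: [0.9, 0.1, -0.3]
opening: 0.0183
gripper_force: 39.4
```

```bash
python3 - <<'E'
from h import *
c=cam('top'); cv2.imwrite('pics/lid.png',cv2.resize(c['image'][140:260,140:320],(720,480),interpolation=cv2.INTER_CUBIC)); print(r.get_state()['tool_pos'],r.get_state()['opening'])
E
```

```text
[0.41729917 0.18328368 0.0728198 ] 0.01802895546415451
```

View pics/lid.png

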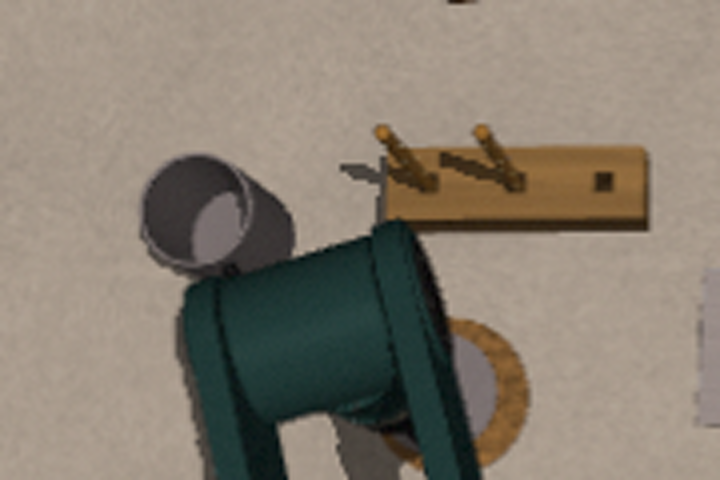

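The canister is open and the lid hangs over the mat. I'll lower it, release and look.

>>> carry_out:
  deltas:
    - [[1, 0, 0, 20, 0], [1, 0, 0, 18, 0], [1, 0, 0, 8, 0], [1, 0, 0, 3, 0], [1, 0, 0, 1, 0], [1, 0, 0, 0, 0], [1, 0, 0, 0, 0]]

```text
clock: 5.42
tool_pos: [0.418, 0.1834, 0.0237]
eef_rot: [179.8, 0.0, 115.0]
contact_force: [1.0, -0.3, -0.6]
opening: 0.018
gripper_force: 39.5
```

>>> carry_out:
  deltas:
    - [[0.3, 0, 0, 0, 0], [0, 0, 0, 0, 0], [0, 0, 0, 0, 0], [0, 0, 0, 0, 0], [0, 0, 0, 0, 0], [0, 0, 0, -20, 0], [0, 0, 0, -35, 0], [0, 0, 0, -35, 0], [0, 0, 0, -35, 0], [0, 0, 0, -35, 0]]

```text
clock: 6.25
tool_pos: [0.4165, 0.1829, 0.1839]
eef_rot: [-180.0, -0.0, 115.0]
contact_force: [0.7, 0.2, -0.9]
opening: 0.0428
gripper_force: 0.0
```

>>> carry_out:
  deltas:
    - [[0, 0, 0, -35, 0], [0, 0, 0, -35, 0], [0, 0, 0, 0, 0], [0, 0, 0, 0, 0]]

```text
clock: 6.58
tool_pos: [0.4181, 0.1834, 0.2554]
eef_rot: [179.6, 0.1, 115.0]
contact_force: [-0.3, 0.5, -0.0]
opening: 0.0425
gripper_force: 0.0
```

>>> carry_out:
  deltas:
    - [[0, -13.3, 32.4, 0, 0], [0, -13.3, 32.4, 0, 0], [0, -13.3, 32.4, 0, 0], [0, -13.3, 32.4, 0, 0], [0, 0, 0, 0, 0], [0, 0, 0, 0, 0]]

```text
clock: 7.08
tool_pos: [0.5571, 0.1891, 0.2477]
eef_rot: [-179.6, -0.1, 114.9]
contact_force: [-1.1, 0.3, -0.6]
opening: 0.0426
gripper_force: 0.0
```

```bash
python3 - <<'E'
from h import *
c=cam('top');s=cam('scene'); np.save('top2.npy',c,allow_pickle=True);np.save('scene2.npy',s,allow_pickle=True)
a=cv2.resize(c['image'][140:260,160:280],(400,400),interpolation=cv2.INTER_CUBIC)
b=cv2.resize(s['image'][195:315,345:465],(400,400),interpolation=cv2.INTER_CUBIC)
cv2.imwrite('pics/two.png',np.hstack([a,b])); print(r.get_state()['tool_pos'])
E
```

```text
[0.55584578 0.189445   0.25060343]
```

View pics/two.png

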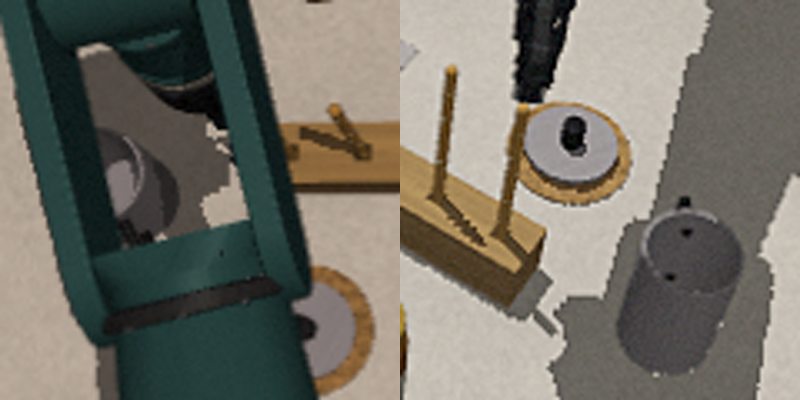

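The lid lies knob up on the mat (scene half, 571,146) and the gripper is right over the near stick (525,103). Next I grasp this stick.

>>> carry_out:
  deltas:
    - [[0, 0, 0, 25, 0], [0, 0, 0, 25, 0], [0, 0, 0, 25, 0], [0, 0, 0, 13, 0], [0, 0, 0, 0, 0], [0, 0, 0, 0, 0], [1, 0, 0, 0, 0], [1, 0, 0, 0, 0], [1, 0, 0, 0, 0], [1, 0, 0, 0, 0]]
  squeeze: 25

```text
clock: 8.02
tool_pos: [0.5576, 0.1897, 0.1665]
eef_rot: [179.8, 0.0, 115.0]
contact_force: [-1.3, 0.1, 4.4]
opening: 0.0091
gripper_force: 25.2
```

>>> carry_out:
  deltas:
    - [[1, 0, 0, 0, 0], [1, 0, 0, 0, 0], [1, 0, 0, 0, 0], [1, 0, 0, 0, 0]]

```text
clock: 8.35
tool_pos: [0.5577, 0.1897, 0.1663]
eef_rot: [179.8, 0.0, 115.0]
contact_force: [-0.3, -0.3, 6.2]
opening: 0.0092
gripper_force: 25.4
```

>>> carry_out:
  deltas:
    - [[1, 0, 0, -20, 0], [1, 0, 0, -30, 0], [1, 0, 0, -30, 0], [1, 0, 0, -30, 0], [1, 0, 0, -20, 0], [1, 29.4, 4.7, 0, 0], [1, 29.4, 4.7, 0, 0], [1, 29.4, 4.7, 0, 0], [1, 29.4, 4.7, 0, 0], [1, 29.4, 4.7, 0, 0]]

```text
clock: 9.18
tool_pos: [0.5156, 0.3338, 0.294]
eef_rot: [-180.0, -0.0, 115.0]
contact_force: [1.7, 0.3, 0.2]
opening: 0.0088
gripper_force: 25.0
```

>>> carry_out:
  deltas:
    - [[1, 0, 0, 0, 0], [1, 0, 0, 0, 0], [1, 0, 0, 0, 0]]

```text
clock: 9.43
tool_pos: [0.5161, 0.3324, 0.2939]
eef_rot: [-180.0, 0.0, 115.0]
contact_force: [0.1, 0.4, -0.5]
opening: 0.0091
gripper_force: 25.0
```

```bash
python3 - <<'E'
from h import *
s=cam('scene'); 
cv2.imwrite('pics/st1.png',cv2.resize(s['image'][150:310,340:480],(525,600),interpolation=cv2.INTER_CUBIC)); print(r.get_state()['tool_pos'])
E
```

```text
[0.51635081 0.33188526 0.29406459]
```

View pics/st1.png

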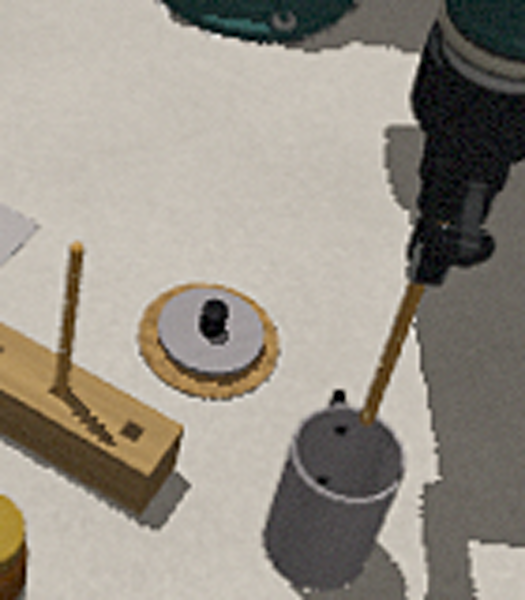

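The stick's foot (368,422) hangs inside the rim ellipse (centre 348,453), toward the handle side as planned. Lowering.

>>> carry_out:
  deltas:
    - [[1, 0, 0, 15, 0], [1, 0, 0, 25, 0], [1, 0, 0, 25, 0], [1, 0, 0, 25, 0], [1, 0, 0, 20, 0], [1, 0, 0, 12, 0], [1, 0, 0, 6, 0], [1, 0, 0, 2, 0], [1, 0, 0, 0, 0], [1, 0, 0, 0, 0]]

```text
clock: 10.32
tool_pos: [0.5169, 0.3329, 0.1661]
eef_rot: [179.8, -0.0, 115.0]
contact_force: [-0.2, 0.5, -0.6]
opening: 0.009
gripper_force: 25.0
```

>>> carry_out:
  deltas:
    - [[0.5, 0, 0, 0, 0], [0.5, 0, 3, 0, 0], [0.5, 0, 7, 0, 0], [0.5, 0, 7, 0, 0], [0.5, 0, 7, 0, 0], [0.5, 0, 7, 0, 0], [0.5, 0, 0, 0, 0], [0.5, 0, 0, 0, 0]]

```text
clock: 10.98
tool_pos: [0.5445, 0.3459, 0.1639]
eef_rot: [-180.0, -0.0, 115.0]
contact_force: [-0.1, -0.3, -0.0]
opening: 0.0215
gripper_force: 0.0
```

```bash
python3 - <<'E'
from h import *
s=cam('scene'); 
cv2.imwrite('pics/st2.png',cv2.resize(s['image'][190:310,360:480],(480,480),interpolation=cv2.INTER_CUBIC)); print(r.get_state()['tool_pos'])
E
```

```text
[0.54419771 0.34585529 0.16396375]
```

View pics/st2.png

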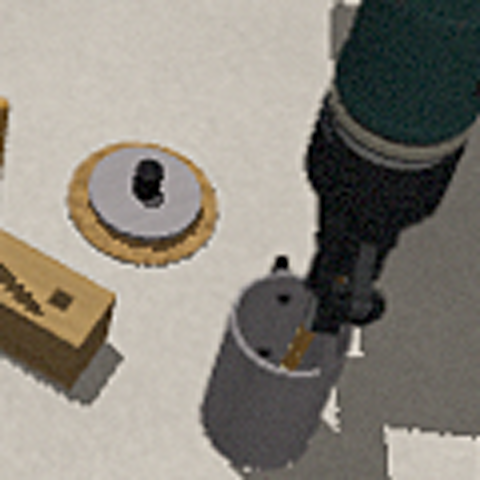

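>>> carry_out:
  deltas:
    - [[0.5, 0, 7, 0, 0], [0.5, 0, 7, 0, 0], [0.5, 0, 7, 0, 0], [0.5, 0, 6, 0, 0], [0.5, 0, 0, 0, 0], [0.3, 0, 0, 0, 0], [0.3, 0, 0, 0, 0]]

```text
clock: 11.62
tool_pos: [0.5686, 0.3572, 0.1642]
eef_rot: [-180.0, -0.0, 115.0]
contact_force: [0.1, 0.9, -0.8]
opening: 0.0296
gripper_force: 0.0
```

>>> carry_out:
  deltas:
    - [[0.3, 0, 2, -6, 0], [0.3, 0, 6, -15, 0], [0.3, 0, 6, -15, 0], [0.3, 0, 0, -20, 0], [0.3, 0, 0, -30, 0], [0.3, 0, 0, -30, 0], [0.3, -35, 0, 0, 0], [0.3, -35, 0, 0, 0], [0.3, -35, 0, 0, 0], [0.3, 0, 0, 0, 0]]

```text
clock: 12.45
tool_pos: [0.6283, 0.2617, 0.281]
eef_rot: [180.0, 0.2, 114.6]
contact_force: [-0.1, -0.0, -0.4]
opening: 0.0297
gripper_force: 0.0
```

```bash
python3 - <<'E'
from h import *
s=cam('scene'); t=cam('top'); print(r.get_state()['tool_pos'])
a=cv2.resize(s['image'][190:310,360:480],(400,400),interpolation=cv2.INTER_CUBIC)
b=cv2.resize(t['image'][150:250,160:260],(400,400),interpolation=cv2.INTER_CUBIC)
cv2.imwrite('pics/st3.png',np.hstack([a,b]))
E
```

```text
[0.62609445 0.26660251 0.28075806]
```

View pics/st3.png

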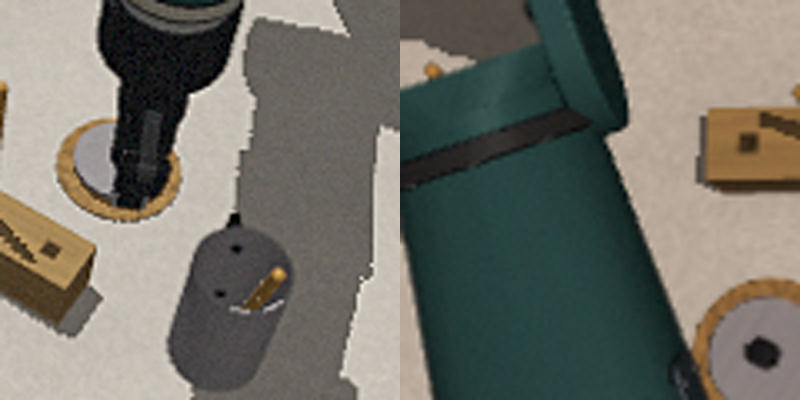

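>>> carry_out:
  deltas:
    - [[0, -23.8, -30.3, 0, 0], [0, -23.8, -30.3, 0, 0], [0, -23.8, -30.3, 0, 0], [0, -23.8, -30.3, 0, 0], [0, 0, 0, 10, 0], [0, 0, 0, 0, 0], [0, 0, 0, 0, 0]]

```text
clock: 13.13
tool_pos: [0.5555, 0.1317, 0.2701]
eef_rot: [-180.0, -0.1, 115.1]
contact_force: [-0.9, -0.8, -0.2]
opening: 0.0428
gripper_force: 0.0
```

```bash
python3 - <<'E'
from h import *
c=cam('top');s=cam('scene'); print(r.get_state()['tool_pos'])
C=np.array([.532,.330]); R=np.array([[.906,.423],[-.423,.906]])
for n,k in(('top',c),('scene',s)):
    P=cloud(k); m=(P[...,2]>.135)&(P[...,2]<.215)&(np.linalg.norm(P[...,:2]-C,axis=-1)<.1); p=P[m]
    hs=cv2.cvtColor(k['image'],cv2.COLOR_BGR2HSV)[m]; p=p[(hs[:,1]>100)]
    if len(p): o=np.argsort(p[:,2]); print(n,len(p),'canister frame mm, low/high',[((R@(p[o[sl]].mean(0)[:2]-C))*1000).round(1).tolist()+[p[o[sl],2].mean().round(3)] for sl in(slice(0,6),slice(-6,None))])
E
```

```text
[0.55623315 0.13209818 0.27038886]
top 68 canister frame mm, low/high [[30.2, 8.6, np.float64(0.139)], [53.9, 8.6, np.float64(0.204)]]
scene 53 canister frame mm, low/high [[40.3, 5.3, np.float64(0.142)], [58.2, 7.9, np.float64(0.204)]]
```

The first stick leans straight away from the handle (+x, y ≈ +8 mm). Now the second.

>>> carry_out:
  deltas:
    - [[0, -3, 0, 0, 0], [0, 0, 0, 25, 0], [0, 0, 0, 25, 0], [0, 0, 0, 25, 0], [0, 0, 0, 20, 0], [0, 0, 0, 9, 0], [0, 0, 0, 0, 0], [1, 0, 0, 0, 0], [1, 0, 0, 0, 0], [1, 0, 0, 0, 0]]

```text
clock: 14.07
tool_pos: [0.5585, 0.1281, 0.1686]
eef_rot: [179.8, 0.1, 115.0]
contact_force: [-0.1, -0.1, 0.2]
opening: 0.009
gripper_force: 25.1
```

>>> carry_out:
  deltas:
    - [[1, 0, 0, 0, 0], [1, 0, 0, 0, 0], [1, 0, 0, 0, 0], [1, 0, 0, 0, 0], [1, 0, 0, 0, 0]]

```text
clock: 14.48
tool_pos: [0.5582, 0.1279, 0.1682]
eef_rot: [179.8, 0.1, 115.0]
contact_force: [0.9, 0.4, 6.1]
opening: 0.0092
gripper_force: 25.6
```

>>> carry_out:
  deltas:
    - [[1, 0, 0, -20, 0], [1, 0, 0, -37, 0], [1, 0, 0, -37, 0], [1, 0, 0, -36, 0], [1, 31, 8, 0, 0], [1, 31, 8, 0, 0], [1, 31, 8, 0, 0], [1, 31, 8, 0, 0], [1, 31, 8, 0, 0], [1, 31, 8, 0, 0]]

```text
clock: 15.32
tool_pos: [0.5215, 0.3178, 0.2957]
eef_rot: [-179.9, 0.0, 115.0]
contact_force: [0.8, 0.4, -0.6]
opening: 0.0091
gripper_force: 25.9
```

>>> carry_out:
  deltas:
    - [[1, 0, 0, 0, 0], [1, 0, 0, 0, 0], [1, 0, 0, 0, 0], [1, 0, 0, 0, 0]]

```text
clock: 15.65
tool_pos: [0.5225, 0.3156, 0.2961]
eef_rot: [-180.0, 0.0, 114.9]
contact_force: [-0.3, -0.2, -0.3]
opening: 0.0091
gripper_force: 25.8
```

```bash
python3 - <<'E'
from h import *
s=cam('scene'); print(r.get_state()['tool_pos'])
cv2.imwrite('pics/st4.png',cv2.resize(s['image'][190:310,360:480],(480,480),interpolation=cv2.INTER_CUBIC))
E
```

```text
[0.52254426 0.31540708 0.29624555]
```

View pics/st4.png

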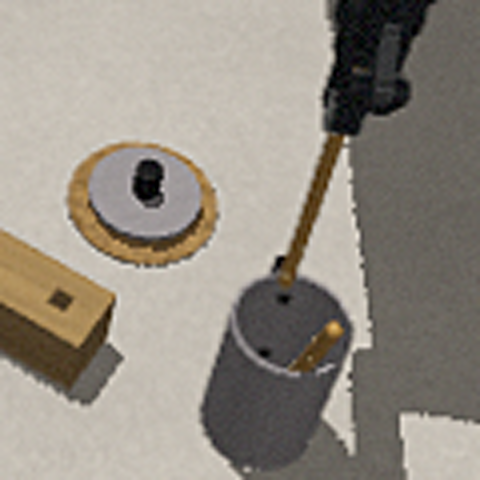

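The foot (286,284) is inside the back rim and clear of the first stick (335,330). Lowering and tipping it the same way.

>>> carry_out:
  deltas:
    - [[1, 0, 0, 15, 0], [1, 0, 0, 25, 0], [1, 0, 0, 25, 0], [1, 0, 0, 25, 0], [1, 0, 0, 20, 0], [1, 0, 0, 12, 0], [1, 0, 0, 6, 0], [1, 0, 0, 2, 0], [1, 0, 0, 0, 0], [1, 0, 0, 0, 0]]

```text
clock: 16.53
tool_pos: [0.5231, 0.3168, 0.1681]
eef_rot: [179.8, -0.0, 115.0]
contact_force: [-0.1, 0.3, -0.3]
opening: 0.009
gripper_force: 25.8
```

>>> carry_out:
  deltas:
    - [[0.5, 0, 0, 0, 0], [0.5, 0, 3, 0, 0], [0.5, 0, 7, 0, 0], [0.5, 0, 7, 0, 0], [0.5, 0, 7, 0, 0], [0.5, 0, 0, 0, 0], [0.5, 0, 0, 0, 0]]

```text
clock: 17.12
tool_pos: [0.5444, 0.3269, 0.1659]
eef_rot: [-180.0, -0.0, 115.0]
contact_force: [0.6, -0.2, -0.5]
opening: 0.0216
gripper_force: 0.0
```

>>> carry_out:
  deltas:
    - [[0.5, 0, 6, 0, 0], [0.5, 0, 6, 0, 0], [0.5, 0, 0, 0, 0], [0.5, 0, 6, 0, 0], [0.5, 0, 6, 0, 0], [0.5, 0, 6, 0, 0], [0.3, 0, 0, 0, 0], [0.3, 0, 0, 0, 0]]

```text
clock: 17.78
tool_pos: [0.5714, 0.3395, 0.1661]
eef_rot: [-180.0, -0.0, 115.0]
contact_force: [0.4, 0.2, -0.7]
opening: 0.0302
gripper_force: 0.0
```

>>> carry_out:
  deltas:
    - [[0.3, 0, 2, -6, 0], [0.3, 0, 6, -15, 0], [0.3, 0, 6, -15, 0], [0.3, 0, 0, -20, 0], [0.3, 0, 0, -30, 0], [0.3, 0, 0, -30, 0], [0.3, -35, 0, 0, 0], [0.3, -35, 0, 0, 0], [0.3, -35, 0, 0, 0], [0.3, -35, 0, 0, 0]]

```text
clock: 18.62
tool_pos: [0.6433, 0.2174, 0.2835]
eef_rot: [179.9, 0.0, 115.1]
contact_force: [1.4, -0.0, -0.1]
opening: 0.03
gripper_force: 0.0
```

```bash
python3 - <<'E'
from h import *
c=cam('top');s=cam('scene'); print(r.get_state()['tool_pos'])
a=cv2.resize(s['image'][190:310,360:480],(400,400),interpolation=cv2.INTER_CUBIC)
b=cv2.resize(c['image'][140:260,160:280],(400,400),interpolation=cv2.INTER_CUBIC)
cv2.imwrite('pics/st5.png',np.hstack([a,b]))
C=np.array([.532,.330]); R=np.array([[.906,.423],[-.423,.906]])
for n,k in(('top',c),('scene',s)):
    P=cloud(k); m=(P[...,2]>.135)&(P[...,2]<.215)&(np.linalg.norm(P[...,:2]-C,axis=-1)<.1); p=P[m]
    hs=cv2.cvtColor(k['image'],cv2.COLOR_BGR2HSV)[m]; p=p[(hs[:,1]>100)]
    q=np.c_[(p[:,:2]-C)@R.T*1000,p[:,2]*1000]; print(n,len(q)); print(q[np.argsort(-q[:,2])][:24:2].round(0).tolist())
E
```

```text
[0.645013   0.21295214 0.28252147]
top 0
[]
scene 97
[[60.0, 9.0, 206.0], [57.0, 9.0, 205.0], [57.0, 5.0, 204.0], [59.0, -8.0, 203.0], [58.0, -6.0, 203.0], [57.0, 12.0, 202.0], [58.0, 8.0, 202.0], [63.0, -8.0, 201.0], [60.0, 10.0, 201.0], [62.0, 8.0, 200.0], [61.0, 10.0, 200.0], [59.0, 6.0, 199.0]]
```

View pics/st5.png

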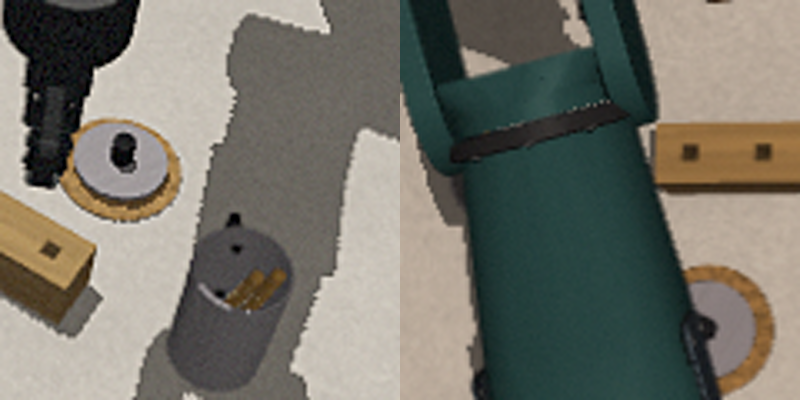

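Both sticks lean over the +x rim (y ≈ +8 and −8 mm), and the pixels at (240–285, 285) agree. Now I measure the rusks again.

```bash
cat > rusk.py <<'E'
from h import *
def rusks(c,z=.021):
    hsv=cv2.cvtColor(c['image'],cv2.COLOR_BGR2HSV)
    m=((hsv[...,0]<22)&(hsv[...,1]>130)&(hsv[...,2]>90)).astype(np.uint8); P=cloud(c)
    n,L,st,ce=cv2.connectedComponentsWithStats(m)
    for i in range(1,n):
        if 120<st[i,4]<500 and 300<ce[i,0]<470:
            v,u=np.where(L==i)
            w=world(c,np.c_[u,v],z); (cx,cy),(a,b),an=cv2.minAreaRect((w[:,:2]*1000).astype(np.float32))
            C=np.cov(w[:,:2].T); V=np.linalg.eigh(C)[1][:,1]; pca=np.degrees(np.arctan2(V[1],V[0])); pca=(pca+90)%180-90
            print('rusk',ce[i].round(1),st[i,4],'mean',w.mean(0)[:2].round(4),'rect',round(cx,1),round(cy,1),round(a),round(b),'rectang',round(an,1),'pca',pca.round(1),'z',np.nanmedian(P[L==i][:,2]).round(3))
if __name__=='__main__':
    rusks(cam('top')); s=r.get_state(); print(s['tool_pos'],s['eef_rot'],s['q'])
E
python3 rusk.py
```

```text
rusk [335.6 226.1] 272 mean [ 0.447  -0.0501] rect 447.3 -50.0 68 30 rectang 11.8 pca 11.9 z 0.02
rusk [403.8 230.6] 258 mean [ 0.4319 -0.236 ] rect 431.9 -235.4 67 30 rectang 19.0 pca 18.8 z 0.021
rusk [437.7 231. ] 258 mean [ 0.4293 -0.3289] rect 429.2 -328.7 66 30 rectang 15.1 pca 16.5 z 0.021
[0.64389817 0.21572416 0.28257867] [-1.79999576e+02  6.44371636e-03  1.14740950e+02] [ 1.37443066e+01  2.20172408e+01  5.22578858e+01 -6.65527284e-03
  1.05724060e+02 -1.09984466e+01]
```

>>> carry_out:
  deltas:
    - [[-1, 0, 0, 0, 7], [-1, 0, 0, 0, 7], [-1, 0, 0, 0, 7], [-1, 0, 0, 0, 7], [-1, 0, 0, 0, 7], [-1, 0, 0, 0, 7], [-1, 0, 0, 0, 7], [-1, 0, 0, 0, 7], [-1, 0, 0, 0, 7], [-1, 0, 0, 0, 7]]

```text
clock: 19.6
tool_pos: [0.6422, 0.2201, 0.2829]
eef_rot: [-180.0, -0.0, 44.8]
contact_force: [0.4, 0.3, 0.5]
opening: 0.0856
gripper_force: 0.0
```

>>> carry_out:
  deltas:
    - [[-1, 0, 0, 0, 7], [-1, 0, 0, 0, 7], [-1, 0, 0, 0, 7], [-1, 0, 0, 0, 7], [-1, 0, 0, 0, 5.5], [-1, 0, 0, 0, 0]]

```text
clock: 20.1
tool_pos: [0.6423, 0.22, 0.2829]
eef_rot: [-180.0, -0.0, 11.5]
contact_force: [-0.8, -0.6, -0.3]
opening: 0.0856
gripper_force: 0.0
```

>>> carry_out:
  deltas:
    - [[-1, -27, 24.4, 0, 0], [-1, -27, 24.4, 0, 0], [-1, -27, 24.4, 0, 0], [-1, -27, 24.4, 0, 0], [-1, -27, 24.4, 0, 0], [-1, -27, 24.4, 0, 0], [-1, -27, 24.4, 0, 0], [-1, -27, 24.4, 0, 0], [-1, -27, 24.4, 0, 0], [-1, 0, 0, 0, 0]]

```text
clock: 20.93
tool_pos: [0.4458, -0.0483, 0.2835]
eef_rot: [179.8, -0.0, 11.4]
contact_force: [0.7, -0.2, 0.4]
opening: 0.0856
gripper_force: 0.0
```

>>> carry_out:
  deltas:
    - [[-1, 0, 0, 35, 0], [-1, 0, 0, 35, 0], [-1, 0, 0, 35, 0], [-1, 0, 0, 35, 0], [-1, 0, 0, 35, 0], [-1, 0, 0, 0, 0], [-1, 0, 0, 0, 0]]

```text
clock: 21.52
tool_pos: [0.4474, -0.044, 0.106]
eef_rot: [-179.9, 0.2, 11.6]
contact_force: [-0.4, 0.2, 0.8]
opening: 0.0852
gripper_force: 0.0
```

```bash
python3 rusk.py
```

```text
rusk [404.  230.7] 252 mean [ 0.4315 -0.2365] rect 431.6 -236.4 66 29 rectang 19.0 pca 17.9 z 0.021
rusk [437.8 230.9] 255 mean [ 0.4297 -0.3291] rect 429.7 -329.1 67 29 rectang 16.0 pca 16.7 z 0.021
[ 0.44940367 -0.04456499  0.10860415] [ 1.79996381e+02 -6.98326738e-02  1.16159948e+01] [-1.28816196e+01 -4.35459507e+00  1.02071439e+02  2.59015979e-02
  8.22181103e+01  6.54988952e+01]
```

>>> carry_out:
  deltas:
    - [[-1, 0, 5, 0, 0], [-1, 0, 0, 30, 0], [-1, 0, 0, 30, 0], [-1, 0, 0, 25, 0], [-1, 0, 0, 12, 0], [-1, 0, 0, 4, 0], [-1, 0, 0, 0, 0], [-1, 0, 0, 0, 0]]

```text
clock: 22.23
tool_pos: [0.4519, -0.0506, 0.0087]
eef_rot: [179.9, -0.2, 11.5]
contact_force: [0.2, 0.1, 1.2]
opening: 0.0854
gripper_force: 0.0
```

>>> carry_out:
  deltas:
    - [[0, 0, 0, 0, 0], [0, 0, 0, 0, 0], [0, 0, 0, 0, 0], [1, 0, 0, 0, 0], [1, 0, 0, 0, 0], [1, 0, 0, 0, 0], [1, 0, 0, 0, 0], [1, 0, 0, 0, 0]]
  squeeze: 22

```text
clock: 22.9
tool_pos: [0.4502, -0.0502, 0.007]
eef_rot: [180.0, -0.1, 11.5]
contact_force: [-0.3, 0.1, 5.3]
opening: 0.0332
gripper_force: 23.3
```

>>> carry_out:
  deltas:
    - [[1, 0, 0, -10, 0], [1, 0, 0, -25, 0], [1, 0, 0, -25, 0], [1, 0, 0, 0, 5], [1, 0, 0, 0, 5], [1, 33.7, 5, 0, 0], [1, 33.7, 5, 0, 0], [1, 33.7, 5, 0, 0], [1, 33.7, 5, 0, 0], [1, 0, 0, 0, 0]]

```text
clock: 23.73
tool_pos: [0.5894, -0.0673, 0.0648]
eef_rot: [180.0, -0.1, 1.5]
contact_force: [0.7, 0.0, -0.4]
opening: 0.0337
gripper_force: 22.7
```

>>> carry_out:
  deltas:
    - [[1, 0, 0, 20, 0], [1, 0, 0, 20, 0], [1, 0, 0, 0, 0], [1, 0, 0, 0, 0], [1, 0, 0, 0, 0]]

```text
clock: 24.15
tool_pos: [0.5849, -0.0665, 0.0272]
eef_rot: [180.0, -0.0, 1.5]
contact_force: [0.4, 0.1, -0.4]
opening: 0.0332
gripper_force: 22.7
```

```bash
python3 -c "
from h import *
s=r.get_state(); print(s['tool_pos'],s['eef_rot'],s['contact_force'],s['opening'])"
```

```text
[ 0.58494904 -0.06654135  0.02715218] [ 1.79996659e+02 -3.34199932e-02  1.49887277e+00] [ 0.41711797  0.08762701 -0.43380239] 0.0331704994820331
```

>>> carry_out:
  deltas:
    - [[1, 0, 0, 6, 0], [1, 0, 0, 4, 0], [1, 0, 0, 2, 0], [1, 0, 0, 0, 0], [1, 0, 0, 0, 0], [0, 0, 0, 0, 0], [-0.3, 0, 0, 0, 0], [-0.3, 0, 0, 0, 0], [-0.3, 0, 0, 0, 0], [-0.3, 0, 0, 0, 0]]

```text
clock: 24.98
tool_pos: [0.5848, -0.0665, 0.0141]
eef_rot: [-180.0, 0.0, 1.5]
contact_force: [0.0, -0.8, 0.5]
opening: 0.0557
gripper_force: 0.0
```

>>> carry_out:
  deltas:
    - [[-0.3, 0, 0, -15, 0], [-0.3, 0, 0, -30, 0], [-0.3, 0, 0, -40, 0], [-0.3, 0, 0, -40, 0], [-1, -40, 0, 0, 0], [-1, -40, 0, 0, 0], [-1, -40, 0, 0, 0], [-1, -30, 0, 0, 0], [-1, 0, 0, 0, 0], [-1, 0, 0, 0, 0]]

```text
clock: 25.82
tool_pos: [0.434, -0.0704, 0.1394]
eef_rot: [180.0, -0.1, 1.5]
contact_force: [-0.1, -0.3, -0.2]
opening: 0.0854
gripper_force: 0.0
```

```bash
python3 rusk.py; python3 -c "
from rusk import *
rusks(cam('top'),.03)"
```

```text
rusk [341.1 174.6] 202 mean [ 0.5905 -0.0675] rect 588.2 -65.9 31 54 rectang 88.9 pca 5.2 z 0.028
rusk [424.9 224.9] 250 mean [ 0.4467 -0.2946] rect 446.6 -293.4 67 31 rectang 16.0 pca 16.2 z 0.021
rusk [403.9 230.7] 252 mean [ 0.4315 -0.2364] rect 431.5 -236.1 66 29 rectang 18.5 pca 18.3 z 0.021
[ 0.43522636 -0.07055405  0.13976093] [ 1.79980570e+02 -1.11964378e-01  1.47383870e+00] [-1.65956204e+01 -7.08953294e+00  1.00890065e+02  1.62939315e-02
  8.60869986e+01  7.19294639e+01]
rusk [341.  174.3] 198 mean [ 0.5895 -0.0674] rect 589.1 -65.8 30 54 rectang 88.9 pca 5.5 z 0.028
rusk [425.  224.9] 249 mean [ 0.4456 -0.293 ] rect 445.5 -291.7 66 30 rectang 16.0 pca 16.0 z 0.02
rusk [403.9 230.7] 254 mean [ 0.4307 -0.2351] rect 430.7 -235.1 65 29 rectang 18.7 pca 18.2 z 0.021
```

The third rusk has been knocked to (0.4466, −0.294), so I take it next, with the fingers partly open because its neighbour is close.

>>> carry_out:
  deltas:
    - [[-0.1, 0, 0, 0, -7], [-0.1, 0, 0, 0, -7], [-0.1, 0, 0, 0, -0.7], [-0.1, -6.9, 31.3, 0, 0], [-0.1, -6.9, 31.3, 0, 0], [-0.1, -6.9, 31.3, 0, 0], [-0.1, -6.9, 31.3, 0, 0], [-0.1, -6.9, 31.3, 0, 0], [-0.1, -6.9, 31.3, 0, 0], [-0.1, -6.9, 31.3, 0, 0]]

```text
clock: 26.75
tool_pos: [0.4506, -0.2964, 0.139]
eef_rot: [-180.0, -0.0, 16.0]
contact_force: [0.7, 0.3, -0.6]
opening: 0.047
gripper_force: 0.0
```

>>> carry_out:
  deltas:
    - [[-0.1, 0, 0, 35, 0], [-0.1, 0, 0, 35, 0], [-0.1, 0, 0, 15, 0], [-0.1, 0, 0, 0, 0], [-0.1, 0, 0, 0, 0], [-0.1, 0, 0, 0, 0]]

```text
clock: 27.25
tool_pos: [0.4512, -0.2952, 0.0557]
eef_rot: [179.9, -0.1, 16.2]
contact_force: [0.4, -0.2, 0.0]
opening: 0.0471
gripper_force: 0.0
```

```bash
python3 rusk.py; python3 - <<'E'
from h import *
c=cam('top')
a=cv2.resize(c['image'][140:250,315:455],(700,550),interpolation=cv2.INTER_CUBIC)
cv2.imwrite('pics/b1.png',a)
E
```

```text
rusk [341.1 177.4] 276 mean [ 0.5826 -0.0674] rect 583.9 -67.2 33 68 rectang 89.1 pca 0.9 z 0.028
[ 0.451404   -0.29535755  0.0564128 ] [ 1.79809183e+02 -1.40716272e-01  1.61743280e+01] [-3.92242960e+01  9.30345795e+00  9.41829362e+01  7.68778128e-03
  7.62766329e+01  3.45998019e+01]
```

View pics/b1.png

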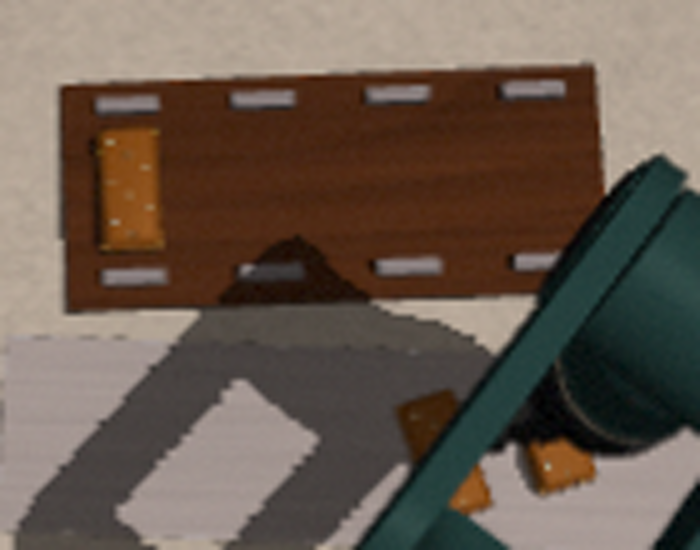

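The first rusk sits in line with its stops (centre 130,189, stops 128,104 and 135,277), about 1 mm low, which is fine. I grasp the knocked rusk.

>>> carry_out:
  deltas:
    - [[-0.1, 0, 0, 22, 0], [-0.1, 0, 0, 18, 0], [-0.1, 0, 0, 8, 0], [-0.1, 0, 0, 0, 0], [-0.1, 0, 0, 0, 0], [-0.1, 0, 0, 0, 0], [1, 0, 0, 0, 0], [1, 0, 0, 0, 0], [1, 0, 0, 0, 0], [1, 0, 0, 0, 0]]

```text
clock: 28.18
tool_pos: [0.4508, -0.2952, 0.008]
eef_rot: [179.8, -0.1, 16.2]
contact_force: [-0.5, -0.5, 5.8]
opening: 0.0331
gripper_force: 22.8
```

>>> carry_out:
  deltas:
    - [[1, 0, 0, 0, 0], [1, 0, 0, 0, 0], [1, 0, 0, 0, 0]]

```text
clock: 28.43
tool_pos: [0.4508, -0.2952, 0.008]
eef_rot: [179.8, -0.1, 16.2]
contact_force: [-0.7, 0.0, 6.2]
opening: 0.0337
gripper_force: 22.8
```

>>> carry_out:
  deltas:
    - [[1, 0, 0, -10, 0], [1, 0, 0, -25, 0], [1, 0, 0, -25, 0], [1, 0, 0, 0, 7], [1, 0, 0, 0, 7], [1, 0, 0, 0, 0.7], [1, 35.5, 0.7, 0, 0], [1, 35.5, 0.7, 0, 0], [1, 35.5, 0.7, 0, 0], [1, 35.5, 0.7, 0, 0]]

```text
clock: 29.27
tool_pos: [0.5925, -0.293, 0.0657]
eef_rot: [-179.9, 0.1, 1.6]
contact_force: [0.2, -0.1, -0.7]
opening: 0.0337
gripper_force: 22.1
```

>>> carry_out:
  deltas:
    - [[1, 0, 0, 0, 0], [1, 0, 0, 20, 0], [1, 0, 0, 20, 0], [1, 0, 0, 0, 0], [1, 0, 0, 0, 0], [1, 0, 0, 0, 0], [1, 0, 0, 0, 0]]

```text
clock: 29.85
tool_pos: [0.5923, -0.294, 0.0281]
eef_rot: [179.9, -0.1, 1.5]
contact_force: [0.1, 0.2, 0.3]
opening: 0.0334
gripper_force: 22.1
```

>>> carry_out:
  deltas:
    - [[1, 0, 0, 6, 0], [1, 0, 0, 4, 0], [1, 0, 0, 2, 0], [1, 0, 0, 0, 0], [1, 0, 0, 0, 0], [0, 0, 0, 0, 0], [-0.3, 0, 0, 0, 0], [-0.3, 0, 0, 0, 0], [-0.3, 0, 0, 0, 0], [-0.3, 0, 0, 0, 0]]

```text
clock: 30.68
tool_pos: [0.5915, -0.2933, 0.0139]
eef_rot: [-180.0, 0.0, 1.5]
contact_force: [0.4, -0.3, 0.5]
opening: 0.0558
gripper_force: 0.0
```

>>> carry_out:
  deltas:
    - [[-0.3, 0, 0, -15, 0], [-0.3, 0, 0, -30, 0], [-0.3, 0, 0, -35, 0], [-0.3, 0, 0, -35, 0], [-1, 0, 0, 0, -7], [-1, 0, 0, 0, -7], [-1, 0, 0, 0, -2.8], [-1, -26.2, -20.7, 0, 0], [-1, -26.2, -20.7, 0, 0], [-1, -26.2, -20.7, 0, 0]]

```text
clock: 31.52
tool_pos: [0.4965, -0.2586, 0.1282]
eef_rot: [-179.9, 0.1, 18.3]
contact_force: [-0.2, -0.3, 0.7]
opening: 0.0852
gripper_force: 0.0
```

>>> carry_out:
  deltas:
    - [[-1, -26.2, -20.7, 0, 0], [-1, -26.2, -20.7, 0, 0], [-1, 0, 0, 0, 0], [-1, 0, 0, 0, 0], [-1, 0, 0, 0, 0]]

```text
clock: 31.93
tool_pos: [0.4354, -0.2366, 0.1299]
eef_rot: [179.9, -0.1, 18.3]
contact_force: [-0.2, -0.3, 0.4]
opening: 0.0852
gripper_force: 0.0
```

```bash
python3 rusk.py
```

```text
rusk [341.  177.5] 269 mean [ 0.5824 -0.0673] rect 583.9 -67.2 33 68 rectang 89.1 pca 1.4 z 0.029
[ 0.43590739 -0.23689726  0.12996262] [ 1.79913246e+02 -7.83861474e-02  1.82967998e+01] [-3.50804288e+01  5.06374572e-01  9.48387089e+01  1.12096100e-02
  8.45385291e+01  3.66217752e+01]
```

>>> carry_out:
  deltas:
    - [[-1, 0, 0, 35, 0], [-1, 0, 0, 35, 0], [-1, 0, 0, 30, 0], [-1, 0, 0, 16, 0], [-1, 0, 0, 6, 0], [-1, 0, 0, 0, 0], [-1, 0, 0, 0, 0], [-1, 0, 0, 0, 0]]

```text
clock: 32.65
tool_pos: [0.4366, -0.2374, 0.0092]
eef_rot: [179.8, -0.1, 18.3]
contact_force: [-0.6, -0.4, 1.7]
opening: 0.0852
gripper_force: 0.0
```

>>> carry_out:
  deltas:
    - [[0, 0, 0, 0, 0], [0, 0, 0, 0, 0], [0, 0, 0, 0, 0], [1, 0, 0, 0, 0], [1, 0, 0, 0, 0], [1, 0, 0, 0, 0], [1, 0, 0, 0, 0], [1, 0, 0, 0, 0]]

```text
clock: 33.32
tool_pos: [0.4352, -0.2365, 0.0079]
eef_rot: [180.0, -0.0, 18.3]
contact_force: [0.4, 0.2, 4.6]
opening: 0.0335
gripper_force: 23.4
```

>>> carry_out:
  deltas:
    - [[1, 0, 0, -10, 0], [1, 0, 0, -25, 0], [1, 0, 0, -25, 0], [1, 0, 0, 0, 7], [1, 0, 0, 0, 7], [1, 0, 0, 0, 2.8], [1, 31.2, -2.8, 0, 0], [1, 31.2, -2.8, 0, 0], [1, 31.2, -2.8, 0, 0], [1, 31.2, -2.8, 0, 0]]

```text
clock: 34.15
tool_pos: [0.5602, -0.2215, 0.0673]
eef_rot: [-180.0, 0.0, 1.5]
contact_force: [-0.2, -0.9, 0.1]
opening: 0.0334
gripper_force: 22.9
```

>>> carry_out:
  deltas:
    - [[1, 31.2, -2.8, 0, 0], [1, 0, 0, 0, 0], [1, 0, 0, 20, 0], [1, 0, 0, 20, 0], [1, 0, 0, 0, 0], [1, 0, 0, 0, 0], [1, 0, 0, 0, 0], [1, 0, 0, 0, 0]]

```text
clock: 34.82
tool_pos: [0.5911, -0.2188, 0.0292]
eef_rot: [179.9, -0.1, 1.5]
contact_force: [-0.3, -0.4, 0.1]
opening: 0.033
gripper_force: 22.9
```

>>> carry_out:
  deltas:
    - [[1, 0, 0, 6, 0], [1, 0, 0, 5, 0], [1, 0, 0, 2, 0], [1, 0, 0, 0, 0], [1, 0, 0, 0, 0], [0, 0, 0, 0, 0], [-0.3, 0, 0, 0, 0], [-0.3, 0, 0, 0, 0], [-0.3, 0, 0, 0, 0], [-0.3, 0, 0, 0, 0]]

```text
clock: 35.65
tool_pos: [0.5902, -0.2181, 0.0139]
eef_rot: [-180.0, 0.0, 1.5]
contact_force: [-1.0, 0.4, 0.2]
opening: 0.0554
gripper_force: 0.0
```

>>> carry_out:
  deltas:
    - [[-0.3, 0, 0, -15, 0], [-0.3, 0, 0, -30, 0], [-0.3, 0, 0, -35, 0], [-0.3, -10, 0, -35, 0], [-0.3, -35, 0, -20, 0], [-0.3, -35, 0, 0, 0], [-0.3, -35, 0, 0, 0], [-0.3, -35, 0, 0, 0], [-0.3, -35, 0, 0, 0], [-0.3, -35, 0, 0, 0]]

```text
clock: 36.48
tool_pos: [0.3688, -0.2236, 0.1491]
eef_rot: [180.0, 0.0, 1.5]
contact_force: [-0.5, -1.3, 1.2]
opening: 0.0554
gripper_force: 0.0
```

>>> carry_out:
  deltas:
    - [[-0.3, -25, 0, 0, 0], [-0.3, 0, 0, 0, 0], [-0.3, 0, 0, 0, 0], [-0.3, 0, 0, 0, 0], [-0.3, 0, 0, 0, 0]]

```text
clock: 36.9
tool_pos: [0.3464, -0.2247, 0.1494]
eef_rot: [180.0, -0.0, 1.5]
contact_force: [-0.4, 0.3, -0.0]
opening: 0.0552
gripper_force: 0.0
```

```bash
python3 - <<'E'
from rusk import *
c=cam('top'); s=cam('scene'); rusks(c,.03); st=r.get_state(); print(st['tool_pos'])
a=cv2.resize(c['image'][145:245,315:455],(560,400),interpolation=cv2.INTER_CUBIC)
b=cv2.resize(c['image'][155:255,165:225],(240,400),interpolation=cv2.INTER_CUBIC)
b2=cv2.resize(c['image'][170:270,215:285],(280,200)[::1],interpolation=cv2.INTER_CUBIC)
top=np.hstack([a,b]); 
d=cv2.resize(s['image'][150:325,200:470],(308,200),interpolation=cv2.INTER_AREA); e=cv2.resize(c['image'][205:265,215:293],(260,200),interpolation=cv2.INTER_CUBIC)
f=cv2.resize(s['image'][240:300,390:459],(230,200),interpolation=cv2.INTER_CUBIC)
bot=np.hstack([d,e,f])[:,:800]; bot=np.pad(bot,((0,0),(0,800-bot.shape[1]),(0,0)))
cv2.imwrite('pics/fin.png',np.vstack([top,bot]))
# lid vs mat
hs=cv2.cvtColor(c['image'],cv2.COLOR_BGR2HSV); 
v,u=np.mgrid[205:265,215:293]; H=hs[205:265,215:293]
cork=(H[...,1]>90)
w=world(c,np.c_[u[cork],v[cork]],.003)[:,:2]*1000; k=np.linalg.norm(w-[417,181],axis=1)<65
print('mat',cv2.minEnclosingCircle(w[k].astype(np.float32)))
P=cloud(c); 
m=(abs(P[...,2]-.015)<.0045)&(np.linalg.norm(P[...,:2]-[.417,.181],axis=-1)<.05)&(hs[...,1]<70); w=world(c,np.argwhere(m)[:,::-1],.015)[:,:2]*1000; print('lid',len(w),w.mean(0),cv2.minEnclosingCircle(w.astype(np.float32)))
E
```

```text
rusk [395.6 174.7] 260 mean [ 0.586 -0.218] rect 585.8 -218.3 68 30 rectang 1.3 pca 1.3 z 0.028
rusk [422.7 174.3] 255 mean [ 0.5862 -0.2929] rect 587.0 -292.5 30 69 rectang 87.5 pca 0.9 z 0.028
rusk [341.  177.6] 261 mean [ 0.5803 -0.0672] rect 580.5 -67.0 66 31 rectang 1.7 pca 3.0 z 0.028
[ 0.34635426 -0.22458857  0.14921333]
mat ((417.13897705078125, 182.43455505371094), 54.89345169067383)
lid 556 [416.27819351 181.1064031 ] ((416.3656311035156, 181.75119018554688), 40.63272476196289)
```

View pics/fin.png

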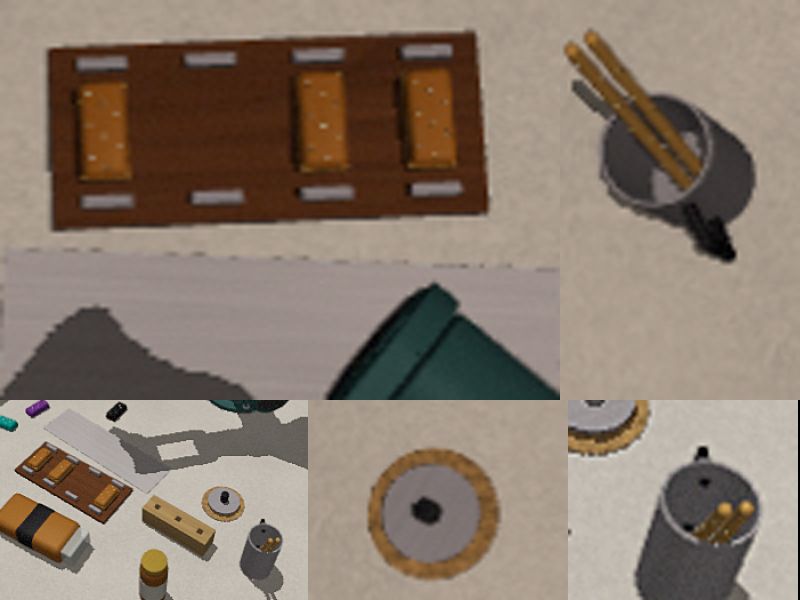

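The final picture shows:
- **Rusks:** all three lie in line between their stops, at (104,131), (322,120) and (430,117), within about 2 mm of centre.
- **Sticks:** both lean straight away from the handle, tops at (572,50) and (592,38).
- **Lid:** knob up and central on the mat at (430,511).
- **Bystanders:** the honey and loaf look untouched. The tin is outside this view, but the arm never went near it.

```bash
python3 -c "
from cell import order
print(order.job_done())"
```

```text
the job is handed in; nothing more can be done
None
```

The job is handed in, with no verdict returned: the lid is knob up on the cork mat, both breadsticks lean away from the handle, and all three rusks lie in their bays, within about 2 mm of centre by my measurements.

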